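# Prop up the purple tube rack on its spring leg

## Robot

A 6-joint arm with a two-finger parallel gripper is mounted at the origin on the work surface. World frame = base frame: x ahead of the robot, y to its left, z up, the work surface at z = 0. Lengths are in m, angles in rad, forces in N, time in s.
With the tool pointing down it reaches from about 0.25 to 0.725 m from the base axis. Payload 4 kg.
Tool frame: the origin (TCP) lies midway between the tips of the shut fingers; the grasp point (between the pads) lies 19 mm behind it; z points along the fingers, y is the line along which they close (so a half turn about z gives the same grasp; the last joint's range is limited). The gripper opens to 85 mm and grips with 20 to 120 N. Pads are 22 mm wide; open, the fingers measure 114 mm over their backs; the gripper's body (76 mm by 85 mm) begins 54 mm behind the grasp point. The pads swing forward as they close: fully open they stand 13 mm farther back than shut.
Start: joints at [-1.346, 0.241, 0.005, 1.335, 0, 1.571], TCP at [0.111, -0.487, 0.207] pointing down, gripper open.
Joint ranges: [-2.72, 2.72], [-1.05, 1.87], [-1.09, 1.28], [-1.99, 2.15], [-1.42, 1.44], [-3.14, 3.14]. Speed limits (rad/s): [2.79, 2.79, 3.14, 3.14, 3.14, 3.14].

## Interface

Orientations are given as [roll, pitch, yaw] about the fixed x, y, z axes, in that order (R = Rz(yaw) Ry(pitch) Rx(roll)).
In Python, from plant import arm, capture, camera_params gives the robot as it stands.
- The arm moves only by the tool apply_moves, never from a script. Its argument "plan" is a list that holds one entry, the list of rows, each a list of 5 numbers: the gripper's target within -1 to 1 (shut at 1, half-way at 0, fully open at -1), then the shift along the tool's x, y, z in m, then the turn about the tool's z in rad. A call has 1 to 10 rows; each row shifts and turns the commanded pose from where the row before left it, along the tool's axes as they then stand; what a row does not reach is not made up. A row lasts 1/12 s, in which the tool goes at most 41.7 mm and 7.16 degrees, less where a joint would pass 70% of its speed; a pose out of reach is approached as far as the arm can. A call is refused whole if a number of a shift passes 0.0417 or a number of a turn 0.125, either way. A call with a gripper value outside its range is refused whole. The fingers move at their own pace and stop on an object; "grip_force" is the grip in N (left out, the last holds). Time passes only in rows, so rows that do not move let the fingers close. It gives the time, the measured TCP pose, the force, the opening and the grip force at its end, in the units of the state.
- arm.observe(): the state, without advancing time (a new reading comes with each control period).
- capture(name): name is "scene" or "side" or "wrist"; returns the picture (400x640x3 uint8, red, green, blue); there is no depth.
- camera_params(name): a dict with "mtx" (3x3 intrinsics, pixels), "origin" and "attitude" of the camera in the world. Camera axes: x right, y down, z forward; pixel columns grow to the right and rows downward; lengths in m; the calibration is good to about 2 mm. A picture is of the moment at which its call begins: read the wrist's pose just before it. camera_params takes no time and is no camera call; for the wrist camera it gives the pose at the moment of the call.
- arm.hand_in(): hands the job in; it is judged then, once.
The state is a dict: "time_s": time; "qpos": joint angles; "joint_vel": joint speeds; "joint_efforts": joint torques, N m; "tcp_pos": TCP position; "tool_rot": TCP orientation; "ft_force": force on the tool from outside, world axes, zero at the start; "torque": the same for the moment, N m; "width": opening from 0.0 (shut) to 1.0 (fully open); "grasp_force": force on a finger pad.
Only numpy, scipy, OpenCV 4.12 (cv2) and the standard library are available. Lean on these libraries where they do the work, as an engineer would, in place of code of your own. Each camera call takes 0.05 s, during which the arm holds its last target. There are 200 camera calls.

## Task

Two tilting tube racks lie lowered on their stands. Raise the one with the purple-capped tubes to its reading slope: take its prop leg by the green grip and swing it up and over until it snaps past centre and locks, so that the rack stands on the leg by itself. Leave the rack with the yellow caps lowered, as it is.

Things in the scene. Friction and masses are not known exactly. Their poses are not given: they have to be found in the camera images.
- purple_stand: Fixed base plate, 225 x 165 x 10 mm, under the white rack (195 x 110 x 30, tubes 48 up) with purple caps. Origin: centre of its underside, on the table. x: from rack's hinged front to free rear edge (away from robot, yaw within 20 deg), y left, z up. Leg axis: along y through x 70, z 30 mm; the leg's roller runs in the rack's slots: both move together. Left/right place of the two stands varies.
- purple_leg (a joint): Prop leg angle, rad. 0: folded, leg points to the stand's -x, 10 deg above level; rack lowered. Grows as its end swings up, then to +x. Spring and rack weight push it back to 0 (7 to 9 N at the grip at first, then less) until dead centre at about 0.87; beyond it they throw it to the stop at 1.222 (70 deg): locked, rack standing at 28 deg. Let go before dead centre, it falls back.
- purple_grip (a point): Middle of the green grip on the purple rack's leg: round bar, 16 mm diameter, 70 long, along the stand's y, clear on its right (-y) side. 80 mm from the leg axis, at y -120 mm of the stand; x -9, z 44 folded; x 56, z 109 locked. Pinch it from above, jaws closing along the stand's x; it turns in the jaws as the leg swings. The free space is 60 mm to the rack's side.
- yellow_grip (a point): The same point on the leg of the other, identical stand, whose tubes have yellow caps. That leg is folded and must stay so.

How it is judged:
At the end, for the whole second after the job is handed in: The purple rack's leg is past centre and locked at its stop (joint above 1.1 rad, at rest below 0.1 rad/s), the rack standing on it, and the yellow rack's leg is still folded (its grip within 20 mm of where it was) (value of joint purple_leg above 1.1 rad and velocity of joint purple_leg between -0.1 and 0.1 rad/s and distance of yellow_grip from where it was at the start of the episode below 0.02 m); the robot touches nothing.
It fails at once if the leg of the yellow-capped rack is swung up (its grip moves more than 30 mm) (distance of yellow_grip from where it was at the start of the episode above 0.03 m).
It also fails if it takes over 38 s, if anything falls off the work surface, if the arm or the gripper's body presses on something with over 40 N, if the wrist force passes 120 N, or if a joint passes its speed limit or range.

## Working session

There is one attempt and no reset: what is moved stays moved. The work goes in short steps, Python scripts to look and compute and a tool call to move; the robot and the scene stay as the last step left them, time stands still between calls to the robot, and variables do not carry over. Pictures are saved under pics/ and viewed, at most 10 in all, crops included, and the job is handed in when it is done.

Besides the shell and the picture viewer there is one more tool, called after "Request:" as a command line: name --argument value ..., lists and objects as JSON in quotes. apply_moves: Moves the arm, as the interface text tells. Its arguments: {"type":"object","properties":{"plan":{"type":"array"},"grip_force":{"type":"number"}},"required":["plan"]}

```bash
mkdir -p pics; python3 - <<'E'
from plant import arm,capture,camera_params
import cv2,json
for n in("scene","side"):
    p=camera_params(n); im=capture(n); cv2.imwrite(f"pics/{n}0.png",im[:,:,::-1]); print(n,p)
s=arm.observe(); print(s)
E
```

```text
scene {'mtx': array([[418.41441869,   0.        , 320.67964583],
       [  0.        , 418.41441869, 196.2898849 ],
       [  0.        ,   0.        ,   1.        ]]), 'origin': array([1.10257035, 0.33225354, 0.73518869]), 'attitude': array([-2.37594324,  0.01843829,  2.12730931])}
side {'mtx': array([[386.71515643,   0.        , 319.91743675],
       [  0.        , 386.71515643, 197.28097626],
       [  0.        ,   0.        ,   1.        ]]), 'origin': array([ 0.46398089, -0.48333681,  0.60958372]), 'attitude': array([-2.40803734,  0.00805556, -0.18753309])}
{'time_s': 0.1, 'qpos': array([-1.34599850e+00,  2.41361716e-01,  3.85084454e-03,  1.33516897e+00,
        1.01754976e-05,  1.57081023e+00]), 'joint_vel': array([-0.00086665,  0.00065747,  0.00391114, -0.00095186,  0.00232282,
        0.0007372 ]), 'joint_efforts': array([ 3.30853281e-04, -3.73138082e+01,  2.53010309e+01,  1.08891007e-02,
        1.14175648e-04, -3.41093447e-06]), 'tcp_pos': array([ 0.11132336, -0.4868305 ,  0.20598688]), 'tool_rot': array([-3.13970914e+00, -1.01493010e-05,  2.24783912e-01]), 'ft_force': array([ 0.34489691, -0.00637984, -0.04775781]), 'torque': array([0.05125526, 0.01779103, 0.00433866]), 'grasp_force': 0.0, 'width': 0.9989610150529578}
```

View pics/scene0.png

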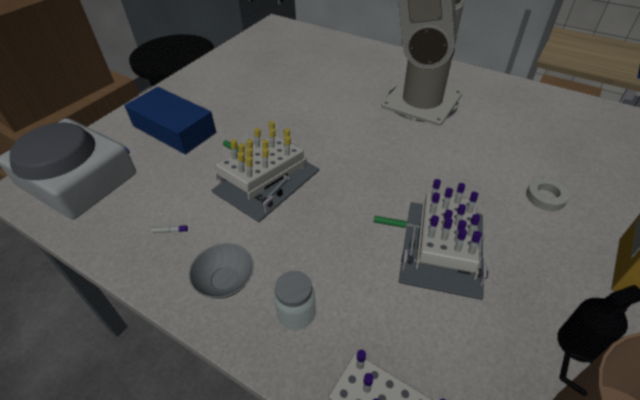

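View pics/side0.png

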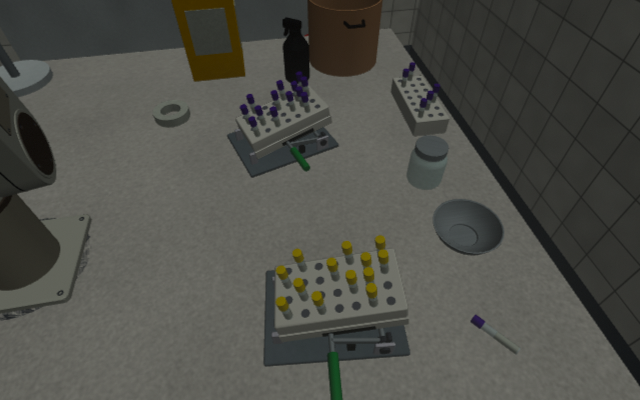

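The scene view shows the purple rack near (450,230) with its green grip running (376,219)–(406,224). In the side view the purple grip runs (292,147)–(308,167). The yellow rack is on the robot's right. I'll enlarge both.

```bash
python3 - <<'E'
import cv2,numpy as np
a=cv2.imread("pics/scene0.png")[170:310,365:505]; b=cv2.imread("pics/side0.png")[70:175,225:345]
a=cv2.resize(a,(400,400),interpolation=3); b=cv2.resize(b,(400,350),interpolation=3)
b=cv2.copyMakeBorder(b,0,50,0,0,0)
cv2.imwrite("pics/crop.png",np.hstack([a,b]))
for n in("scene0","side0"):
    im=cv2.imread(f"pics/{n}.png"); h=cv2.cvtColor(im,cv2.COLOR_BGR2HSV)
    m=cv2.inRange(h,(50,110,40),(80,255,255)); k,l,st,c=cv2.connectedComponentsWithStats(m)
    for i in range(1,k):
        if st[i,4]>15: 
            r=cv2.minAreaRect(np.argwhere(l==i)[:,::-1].astype(np.float32)); print(n,st[i],c[i].round(1),cv2.boxPoints(r).round(1).tolist())
E
```

```text
scene0 [224 141   7   7  27] [226.9 143.9] [[223.10000610351562, 143.39999389648438], [225.1999969482422, 140.1999969482422], [231.6999969482422, 144.5], [229.5, 147.6999969482422]]
scene0 [375 217  31  10 163] [390.  221.4] [[374.20001220703125, 221.10000610351562], [375.20001220703125, 216.0], [405.6000061035156, 221.60000610351562], [404.70001220703125, 226.6999969482422]]
side0 [291 147  19  23 166] [299.7 158.2] [[289.1000061035156, 149.39999389648438], [294.3999938964844, 145.5], [310.6000061035156, 167.10000610351562], [305.29998779296875, 171.0]]
side0 [328 352  14  48 489] [334.4 375.8] [[327.29998779296875, 352.20001220703125], [337.5, 351.3999938964844], [341.5, 399.0], [331.20001220703125, 399.79998779296875]]
```

View pics/crop.png

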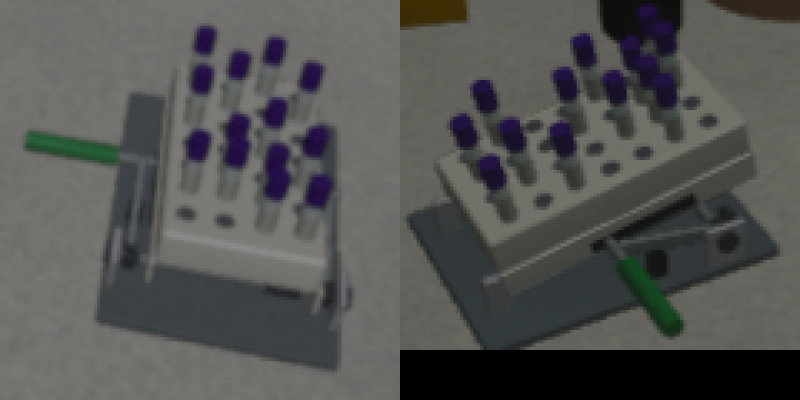

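The crops show the grip and the plate corners clearly: front-right, rear-right, rear-left in the scene view, and front-left, front-right, rear-right in the side view. I'll triangulate these.

```bash
cat > h.py <<'E'
import numpy as np
from scipy.spatial.transform import Rotation as R
from plant import camera_params
def ray(p,uv):
    d=R.from_euler('xyz',p['attitude']).apply(np.linalg.inv(p['mtx'])@[uv[0],uv[1],1]); return p['origin'],d/np.linalg.norm(d)
def tri(rs):
    A=np.zeros((3,3));b=np.zeros(3)
    for o,d in rs: P=np.eye(3)-np.outer(d,d);A+=P;b+=P@o
    x=np.linalg.solve(A,b); return x,max(np.linalg.norm((np.eye(3)-np.outer(d,d))@(x-o)) for o,d in rs)
E
python3 - <<'E'
from h import *
np.set_printoptions(precision=4,suppress=True)
S,D=camera_params("scene"),camera_params("side")
sc=lambda x,y:(365+x/2.857,170+y/2.857); sd=lambda x,y:(225+(x-400)/3.333,70+y/3.333)
def on(r,z): o,d=r; return o+d*(z-o[2])/d[2]
for n,a,b in [("gripmid",(390,221.4),(299.7,158.2)),("tip",(374.7,218.5),(307.9,169)),("root",(405.2,224.2),(291.7,147.5)),("FR",sc(133,93),sd(487,348)),("RR",sc(98,322),sd(778,248))]:
    print(n,*tri([ray(S,a),ray(D,b)]))
print("RL z=.01",on(ray(S,sc(338,368)),.01),"FL",on(ray(D,sd(409,217)),.01))
print("FR",on(ray(S,sc(133,93)),.01),on(ray(D,sd(487,348)),.01),"RR",on(ray(S,sc(98,322)),.01),on(ray(D,sd(778,248)),.01))
E
```

```text
gripmid [0.5326 0.1386 0.0444] 0.00017783998780855563
tip [0.5433 0.1054 0.043 ] 0.0022632750121473256
root [0.5221 0.1714 0.0469] 0.0024995522231700696
FR [0.4233 0.1469 0.0081] 5.408490446372369e-05
RR [0.6365 0.2131 0.0041] 0.0001064254589679852
RL z=.01 [0.5896 0.3672 0.01  ] FL [0.3767 0.2936 0.01  ]
FR [0.4251 0.1474 0.01  ] [0.4235 0.1448 0.01  ] RR [0.6404 0.214  0.01  ] [0.6347 0.2064 0.01  ]
```

Request:
apply_moves --plan '[[[-1,0.0275,-0.0255,0,0],[-1,0.0275,-0.0255,0,0],[-1,0.0275,-0.0255,0,0],[-1,0.0275,-0.0255,0,0],[-1,0.0275,-0.0255,0,0],[-1,0.0275,-0.0255,0,0],[-1,0.0275,-0.0255,0,0],[-1,0.0275,-0.0255,0,0],[-1,0.0275,-0.0255,0,0],[-1,0.0275,-0.0255,0,0]]]'

```text
time_s: 0.93
tcp_pos: [0.323, -0.1757, 0.2067]
tool_rot: [-3.142, 0.0, 0.225]
ft_force: [0.4, -0.5, -0.2]
width: 1.002
grasp_force: 0.0
```

Request:
apply_moves --plan '[[[-1,0.0275,-0.0255,0,0],[-1,0.0275,-0.0255,0,0],[-1,0.0275,-0.0255,0,0],[-1,0.0275,-0.0255,0,0],[-1,0.0275,-0.0255,0,0],[-1,0.0275,-0.0255,0,0],[-1,0.0275,-0.0255,0,0],[-1,0.0275,-0.0255,0,0],[-1,0.0275,-0.0255,0,0],[-1,0.0275,-0.0255,0,0]]]'

```text
time_s: 1.77
tcp_pos: [0.5352, 0.13, 0.2062]
tool_rot: [-3.137, 0.001, 0.236]
ft_force: [0.5, -0.2, 0.2]
width: 1.003
grasp_force: 0.0
```

```bash
python3 - <<'E'
from h import *
from plant import arm
s=arm.observe(); p=camera_params("wrist"); T=R.from_euler('xyz',s['tool_rot'])
print(s['time_s'],s['tcp_pos'],s['tool_rot'],s['qpos']); print("cam in tool",T.inv().apply(p['origin']-s['tcp_pos']))
E
```

```text
1.7667 [0.53519861 0.12998699 0.20621962] [-3.13716118e+00  1.19476450e-03  2.35562528e-01] [0.23562356 0.343261   0.14407299 1.37280282 0.00443154 3.14165369]
cam in tool [ 7.07242871e-02  2.09325334e-07 -1.67407101e-01]
```

Request:
apply_moves --plan '[[[-1,0,0,0,-0.12],[-1,0,0,0,-0.12],[-1,0,0,0,-0.12],[-1,0,0,0,-0.12],[-1,0,0,0,-0.12],[-1,0,0,0,-0.12],[-1,0,0,0,-0.12],[-1,0,0,0,-0.12],[-1,0,0,0,-0.12],[-1,0,0,0,-0.12]]]'

```text
time_s: 2.6
tcp_pos: [0.5347, 0.1274, 0.2062]
tool_rot: [-3.139, -0.003, 1.439]
ft_force: [0.2, 0.1, -0.8]
width: 1.0
grasp_force: 0.0
```

Request:
apply_moves --plan '[[[-1,0,0,0,-0.12],[-1,0,0,0,-0.12],[-1,0,0,0,-0.12],[-1,0,0,0,-0.08],[-1,0,0,0,0],[-1,0,0,0,0]]]'

```text
time_s: 3.1
tcp_pos: [0.5348, 0.1275, 0.2063]
tool_rot: [-3.141, -0.004, 1.87]
ft_force: [0.3, -0.3, -0.4]
width: 0.999
grasp_force: 0.0
```

```bash
python3 - <<'E'
from h import *
from plant import arm,capture
import cv2
s=arm.observe(); p=camera_params("wrist"); im=capture("wrist"); cv2.imwrite("pics/w1.png",im[:,:,::-1])
print(s['tcp_pos'],s['tool_rot'],s['qpos'])
h=cv2.cvtColor(im,cv2.COLOR_RGB2HSV); m=cv2.inRange(h,(50,110,40),(80,255,255)); k,l,st,c=cv2.connectedComponentsWithStats(m)
for i in range(1,k):
    if st[i,4]>40:
        b=cv2.boxPoints(cv2.minAreaRect(np.argwhere(l==i)[:,::-1].astype(np.float32))); print(st[i],b.tolist())
        for q in b: o,d=ray(p,q); print(o+d*(.044-o[2])/d[2])
E
```

```text
[0.5347637  0.12748853 0.20632711] [-3.14079227 -0.00411256  1.8704504 ] [0.23161755 0.34108455 0.14124196 1.37203185 0.00404863 1.50275597]
[319 129  13  62 799] [[319.0, 129.0], [331.0, 129.0], [331.0, 190.0], [319.0, 190.0]]
[0.51613867 0.16853989 0.044     ]
[0.52849913 0.17235676 0.044     ]
[0.54914815 0.10712741 0.044     ]
[0.53606165 0.10308534 0.044     ]
```

View pics/w1.png

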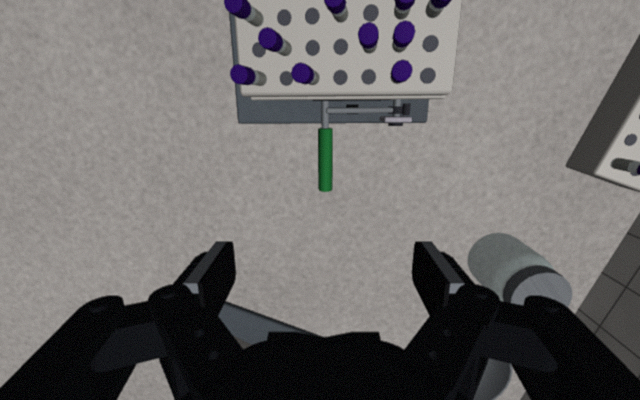

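The wrist view shows the green grip upright at (325,129)–(325,190), so it is aligned with the tool's x axis and centred between the jaws. Its measured centre agrees with the two-camera result to within 1 mm. Next I descend and close.

Request:
apply_moves --plan '[[[-1,0,0.001,0.035,0],[-1,0,0,0.035,0],[-1,0,0,0.035,0],[-1,0,0,0.035,0],[-1,0,0,0.03,0],[-1,0,0,0.012,0],[-1,0,0,0,0],[-1,0,0,0,0]]]' --grip_force 60

```text
time_s: 3.82
tcp_pos: [0.5353, 0.1284, 0.0242]
tool_rot: [-3.14, -0.004, 1.872]
ft_force: [0.6, 0.2, 0.8]
width: 0.998
grasp_force: 0.0
```

Request:
apply_moves --plan '[[[1,0,0,0,0],[1,0,0,0,0],[1,0,0,0,0],[1,0,0,0,0],[1,0,0,0,0],[1,0,0,0,0],[1,0,0,0,0],[1,0,0,0,0],[1,0,0,0,0],[1,0,0,0,0]]]' --grip_force 60

```text
time_s: 4.65
tcp_pos: [0.537, 0.1288, 0.0271]
tool_rot: [3.138, -0.004, 1.873]
ft_force: [-2.5, -0.9, 11.0]
width: 0.0
grasp_force: 5.5
```

```bash
python3 - <<'E'
from h import *
from plant import arm,capture
import cv2
s=arm.observe(); print({k:np.round(s[k],3) for k in('tcp_pos','ft_force','torque','width','grasp_force')})
im=capture("wrist")[:,:,::-1]; sd=capture("side")[:,:,::-1]; sc=capture("scene")[:,:,::-1]
a=cv2.resize(im,(480,300)); b=cv2.resize(sd[40:190,220:380],(320,300)); c=cv2.resize(sc[140:290,340:500],(320,300),interpolation=3)
cv2.imwrite("pics/g1.png",np.vstack([np.hstack([a,b]),np.hstack([c,np.zeros((300,480,3),np.uint8)])]))
E
```

```text
{'tcp_pos': array([0.537, 0.129, 0.027]), 'ft_force': array([-2.47 , -0.853, 11.002]), 'torque': array([-0.132,  0.547, -0.011]), 'width': np.float64(0.0), 'grasp_force': np.float64(5.47)}
```

View pics/g1.png

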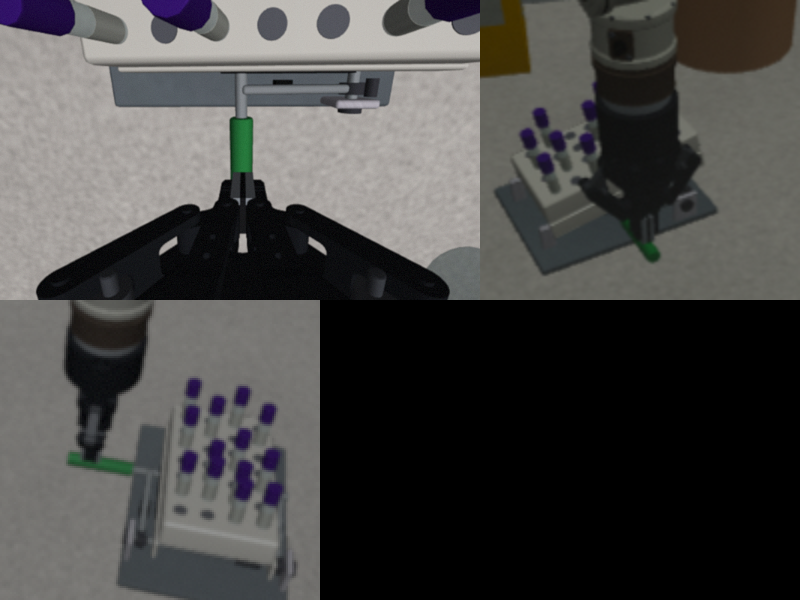

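The jaws shut on top of the bar: in the scene view the fingertips end at about (386,220), with the bar unbroken below them. I'll check the tip height against the reported TCP.

```bash
python3 - <<'E'
from h import *
from plant import arm,capture
import cv2
s=arm.observe()
def proj(p,X): 
    v=p['mtx']@R.from_euler('xyz',p['attitude']).inv().apply(X-p['origin']); return (v[:2]/v[2]).round(1)
ax=R.from_euler('xyz',s['tool_rot']).as_matrix()[:,2]
for n in("scene","side","wrist"):
    print(n,[(k,proj(camera_params(n),s['tcp_pos']-ax*k/1000)) for k in(0,10,19,30)])
a=capture("scene")[190:250,350:430,::-1]; b=capture("wrist")[130:290,220:430,::-1]
a=cv2.resize(a,(400,300),interpolation=3); b=cv2.resize(b,(394,300),interpolation=3)
cv2.imwrite("pics/g2.png",np.hstack([a,b]))
E
```

```text
scene [(0, array([384.2, 226.2])), (10, array([384.6, 223.2])), (19, array([385. , 220.5])), (30, array([385.4, 217.1]))]
side [(0, array([302.7, 166.8])), (10, array([302.5, 163.4])), (19, array([302.3, 160.4])), (30, array([302.1, 156.5]))]
wrist [(0, array([325. , 226.7])), (10, array([325.1, 233.7])), (19, array([325.2, 240.6])), (30, array([325.3, 250.2]))]
```

View pics/g2.png

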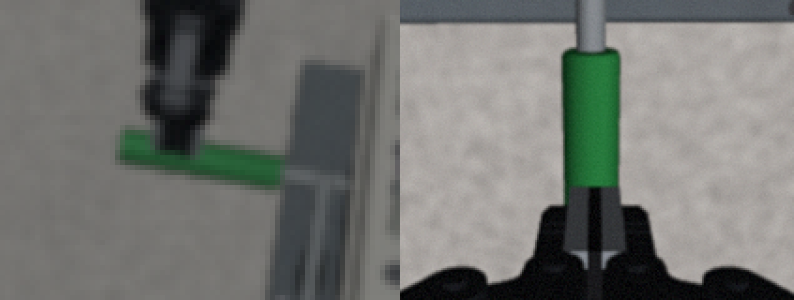

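Request:
apply_moves --plan '[[[-1,0,0,0,0],[-1,0,0,0,0],[-1,0,0,0,0],[-1,0,0,0,0],[-1,0,0,0,0],[-1,0,0,0,0],[-1,0,0,0,0],[-1,0,0,0,0]]]'

```text
time_s: 5.57
tcp_pos: [0.5357, 0.1285, 0.0246]
tool_rot: [-3.141, -0.004, 1.873]
ft_force: [0.0, 0.7, -0.4]
width: 0.999
grasp_force: 0.0
```

```bash
python3 - <<'E'
from h import *
from plant import arm,capture
import cv2
s=arm.observe(); print({k:np.round(s[k],3) for k in('time_s','tcp_pos','ft_force','width','grasp_force')})
p=camera_params("wrist"); T=R.from_euler('xyz',s['tool_rot']); print(p['mtx'][0,0])
def proj(p,X): 
    v=p['mtx']@R.from_euler('xyz',p['attitude']).inv().apply(X-p['origin']); return (v[:2]/v[2]).round(1)
for x in(-11,11):
  for y,zs in((-42.5,(0,-13,-25,-35)),(0,(0,-10,-20,-30))):
    print(x,y,[(z,proj(p,s['tcp_pos']+T.apply(np.array([x,y,z])/1e3)).tolist()) for z in zs])
b=capture("wrist")[100:400,120:520,::-1]; a=capture("scene")[180:255,345:425,::-1]
cv2.imwrite("pics/g3.png",np.hstack([b,cv2.resize(a,(320,300),interpolation=3)]))
E
```

```text
{'time_s': np.float64(5.567), 'tcp_pos': array([0.536, 0.129, 0.025]), 'ft_force': array([ 0.014,  0.737, -0.372]), 'width': np.float64(0.999), 'grasp_force': np.float64(0.0)}
300.8492359591714
-11 -42.5 [(0, [255.4, 243.4]), (-13, [250.5, 253.6]), (-25, [245.2, 264.5]), (-35, [240.3, 274.9])]
-11 0 [(0, [324.9, 243.3]), (-10, [325.0, 251.1]), (-20, [325.1, 259.8]), (-30, [325.2, 269.5])]
11 -42.5 [(0, [253.0, 209.5]), (-13, [247.7, 217.6]), (-25, [242.1, 226.2]), (-35, [236.7, 234.5])]
11 0 [(0, [325.0, 209.5]), (-10, [325.1, 215.6]), (-20, [325.2, 222.4]), (-30, [325.3, 230.2])]
```

View pics/g3.png

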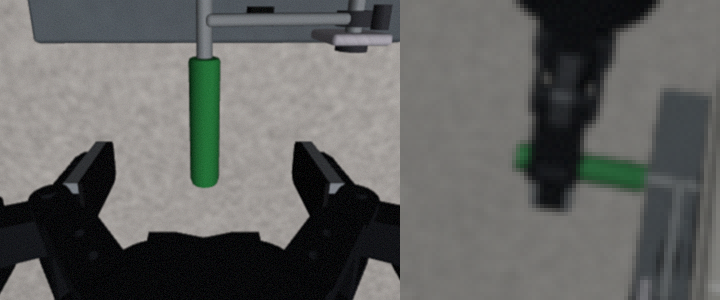

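With the jaws open, the fingertips appear at (232,243) in the wrist view. That puts them well above the bar, and when shut they rested on top of it. So the real tips are about 25 mm behind the reported TCP. I'll go down about 24 mm more, watching the force, and then close.

Request:
apply_moves --plan '[[[-1,0,0,0.008,0],[-1,0,0,0.008,0],[-1,0,0,0.008,0],[-1,0,0,0,0],[-1,0,0,0,0]]]'

```text
time_s: 6.08
tcp_pos: [0.5347, 0.1284, -0.0004]
tool_rot: [-3.139, -0.004, 1.873]
ft_force: [0.3, 0.9, -0.4]
width: 0.997
grasp_force: 0.0
```

Request:
apply_moves --plan '[[[1,0,0,0,0],[1,0,0,0,0],[1,0,0,0,0],[1,0,0,0,0],[1,0,0,0,0],[1,0,0,0,0],[1,0,0,0,0],[1,0,0,0,0],[1,0,0,0,0],[1,0,0,0,0]]]' --grip_force 60

```text
time_s: 6.92
tcp_pos: [0.5361, 0.1287, 0.0012]
tool_rot: [3.141, -0.004, 1.873]
ft_force: [-0.3, -0.7, 2.6]
width: 0.165
grasp_force: 58.4
```

The bar is gripped: the opening is about 14 mm and the grip force 58 N. I'll swing it along the 80 mm arc, first half now.

Request:
apply_moves --plan '[[[1,0,0.001,-0.0048,0],[1,0,0.0013,-0.0047,0],[1,0,0.0016,-0.0046,0],[1,0,0.0018,-0.0045,0],[1,0,0.0021,-0.0044,0],[1,0,0.0024,-0.0043,0],[1,0,0.0026,-0.0041,0],[1,0,0.0029,-0.004,0],[1,0,0.0031,-0.0037,0],[1,0,0.0034,-0.0036,0]]]' --grip_force 80

```text
time_s: 7.75
tcp_pos: [0.5532, 0.1341, 0.0436]
tool_rot: [-3.134, -0.004, 1.873]
ft_force: [-8.8, -2.1, -6.8]
width: 0.153
grasp_force: 77.9
```

Request:
apply_moves --plan '[[[1,0,0.0036,-0.0033,0],[1,0,0.0037,-0.0032,0],[1,0,0.004,-0.0028,0],[1,0,0.0041,-0.0027,0],[1,0,0.0043,-0.0023,0],[1,0,0.0044,-0.0022,0],[1,0,0.0045,-0.0018,0],[1,0,0.0046,-0.0016,0],[1,0,0.0047,-0.0012,0],[1,0,0.0048,-0.001,0]]]'

```text
time_s: 8.58
tcp_pos: [0.5986, 0.1483, 0.0717]
tool_rot: [3.137, -0.005, 1.873]
ft_force: [-11.9, -1.2, 10.1]
width: 0.155
grasp_force: 81.2
```

Request:
apply_moves --plan '[[[1,0,0.002,0,0],[1,0,0,0,0],[1,0,0,0,0]]]'

```text
time_s: 8.83
tcp_pos: [0.5983, 0.1482, 0.0715]
tool_rot: [3.141, -0.004, 1.873]
ft_force: [-14.0, -3.7, 17.2]
width: 0.156
grasp_force: 82.3
```

```bash
python3 - <<'E'
from h import *
from plant import capture
import cv2
a=capture("scene")[150:300,350:510,::-1]; b=capture("side")[40:190,215:375,::-1]
cv2.imwrite("pics/r1.png",np.hstack([cv2.resize(i,(400,375),interpolation=3) for i in(a,b)]))
E
```

```text
(no output)
```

View pics/r1.png

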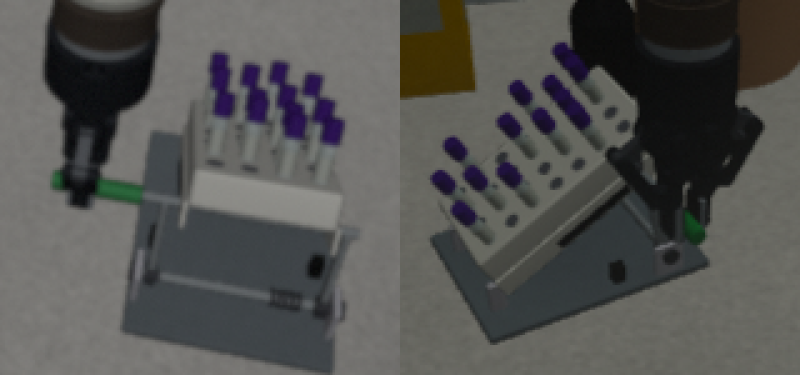

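The rack stands tilted with the leg up: in the left panel the grip is near (100,185), and in the right one it is held at (695,225). The stop is felt as a steady force on the wrist. Next I release, then retreat upward.

Request:
apply_moves --plan '[[[-1,0,0,0,0],[-1,0,0,0,0],[-1,0,0,0,0],[-1,0,0,0,0],[-1,0,0,0,0],[-1,0,0,0,0],[-1,0,0,0,0],[-1,0,0,0,0]]]'

```text
time_s: 9.6
tcp_pos: [0.5998, 0.1483, 0.0654]
tool_rot: [-3.142, -0.004, 1.873]
ft_force: [-1.1, -0.2, -0.4]
width: 1.0
grasp_force: 0.0
```

Request:
apply_moves --plan '[[[-1,0,0,-0.01,0],[-1,0,0,-0.015,0],[-1,0,0,-0.02,0],[-1,0,0,-0.02,0],[-1,0,0,-0.025,0],[-1,0,0,-0.025,0],[-1,0,0,-0.02,0],[-1,0,0,0,0],[-1,0,0,0,0],[-1,0,0,0,0]]]'

```text
time_s: 10.43
tcp_pos: [0.5995, 0.1477, 0.2002]
tool_rot: [-3.141, -0.004, 1.873]
ft_force: [-0.4, -0.6, -0.3]
width: 1.0
grasp_force: 0.0
```

```bash
python3 - <<'E'
from h import *
from plant import capture
import cv2
A,B=capture("scene"),capture("side"); c=[]
for im in(A,B):
    m=cv2.inRange(cv2.cvtColor(im,cv2.COLOR_RGB2HSV),(50,110,40),(80,255,255)); k,l,st,ce=cv2.connectedComponentsWithStats(m)
    print([(st[i].tolist(),ce[i].round(1).tolist()) for i in range(1,k) if st[i,4]>15])
a=A[150:300,350:510,::-1]; b=B[40:190,215:375,::-1]
cv2.imwrite("pics/r2.png",np.hstack([cv2.resize(i,(400,375),interpolation=3) for i in(a,b)]))
E
```

```text
[([224, 141, 7, 7, 28], [226.9, 143.8]), ([371, 219, 36, 12, 215], [388.7, 224.4])]
[([316, 114, 21, 23, 168], [326.3, 125.3]), ([328, 352, 14, 48, 486], [334.4, 375.9])]
```

View pics/r2.png

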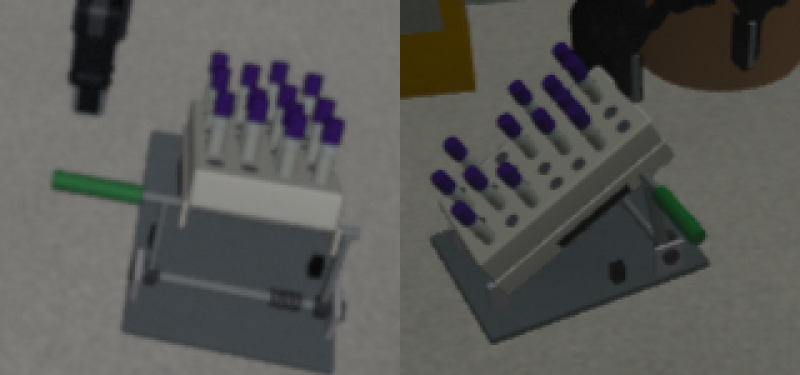

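The rack stands by itself, its grip locked up at scene (389,224) and side (326,125). The yellow grip hasn't moved, and the gripper is clear of everything. I'm handing in.

```bash
python3 - <<'E'
from h import *
from plant import arm
print(tri([ray(camera_params("scene"),(388.7,224.4)),ray(camera_params("side"),(326.3,125.3))]))
print(arm.hand_in())
E
```

```text
(array([0.59470559, 0.1577669 , 0.10919452]), np.float64(0.0005193443456812108))
the job is handed in; nothing more can be done
None
```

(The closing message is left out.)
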